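Raise the pop-up lantern on the carrom board

TASK

Light for the evening game: press the red button on the aluminium box fully down to unlock its pop-up lantern, then grip the lantern's head and pull it straight up past its first stop to the second stop, its full height. It sinks back if let go, so finish while still gripping it, steady at full height. Leave the bowl, the jug, the striker and the peg board with its two rings where they are.

Things in the scene. Friction and masses are not known exactly. Their poses are not given: they have to be found in the camera images.
- box: Brushed aluminium box, 170 x 84 mm and 80 mm high, stuck down on the carrom board (it cannot move). Origin at the centre of its underside, on the board's playing face, which is 20 mm above the work surface. Its x axis runs along its length: the button stands at x = +55 mm, the lantern's axis at x = -35 mm, both at y = 0; z is up. The box may be turned to any yaw.
- button_top (a point): Centre of the top face of the red round push button (32 mm across) on the box's top. 24 mm above the box top when not pressed; its black housing is 48 mm across and 12 mm high.
- button (a joint): How far the red button is pressed straight down: 0 = out, 0.008 m = fully down. It springs back; fully down takes about 5 N. Pressed beyond about 5 mm it unlocks the lantern, whose head then pops up some 15 to 20 mm by itself and stays unlocked when the button is let go. Unpressed, the lantern is locked down and cannot be pulled.
- lamp_head: The lantern's head: an upright cylinder 44 mm across and 55 mm high (black foot, 42 mm warm-white lens, black cap). Origin at the centre of its underside, 4 mm above the box's top while locked; z is up. It may be gripped round its sides from any direction, from above.
- lamp_top (a point): Centre of the top face of the lantern's head, 55 mm above the head's origin.
- lamp (a joint): Upper telescope stage (thin brass stem) drawn out of the middle tube: 0 = locked down, 0.015 to 0.020 m once popped up, 0.050 m = the first stop. A spring resists above the popped-up height, with the head's weight about 5 N at the first stop.
- tube (a joint): Lower telescope stage (steel middle tube) drawn up out of the box: 0 = in, 0.050 m = fully out. It starts to move only when the upper stage is at its first stop and the pull reaches about 9 N; about 12 N holds it fully out. lamp = 0.050 and tube = 0.050 together are the second stop, the head 100 mm above its locked height. It springs back when let go.
- bowl: Bystander: terracotta-coloured bowl, rim 116 mm across, 50 mm high; origin at the centre of its underside.
- jug: Bystander: red plastic jug, 90 mm across plus a side handle and a small lip, 140 mm high; origin at the centre of its underside.
- striker: Bystander: cream striker, a disc 41 mm across and 10 mm thick lying on the board; origin at the centre of its underside.
- pegs: Bystander: wooden peg board 70 x 110 x 16 mm with two upright pegs 34 mm high; origin at the centre of its underside.
- ring_a: Bystander: steel ring 46 mm across, 8 mm thick, on one peg of the peg board; origin at the centre of its underside.
- ring_b: Bystander: the other steel ring, alike, on the other peg.

How it is judged:
By the outcome, as a careful person would: the job done as asked, in the order asked, and still so for the second after the job is handed in, while the arm keeps its last pose, push and grip.
It also fails if it takes over 43 s, if anything falls off the work surface, if the arm or the gripper's body presses on something with over 40 N, if the wrist force passes 120 N, or if a joint passes its speed limit or range.

ROBOT

A 6-joint arm with a two-finger parallel gripper is mounted at the origin on the work surface. World frame = base frame: x ahead of the robot, y to its left, z up, the work surface at z = 0. Lengths are in mm, angles in rad, forces in N, time in s.
With the tool pointing down it reaches from about 300 to 775 mm from the base axis. Payload 14.6 kg.
Tool frame: the origin (TCP) lies at the very end of the fingers, on their centre line; the grasp point (between the pads) lies manip.grasp_offset behind it (manip.grasp_offset is the distance from the TCP to the grasp point, in mm); z points along the fingers, y is the direction in which the jaws open and shut (so a half turn about z gives the same grasp; the last joint's range is limited). The gripper opens to 94 mm and grips with 3 to 60 N. Pads are 16 mm wide; open, the fingers measure 119 mm over their backs; the gripper's body (75 mm by 177 mm) begins 78 mm behind the grasp point.
Start: joints at [-1.227, 0.3, 1.521, -0, 1.321, -0.067], TCP at [219.631, -504.234, 205.446] pointing down, gripper open.
Joint ranges: [-3.03, 3.03], [-0.79, 2.21], [0.23, 2.52], [-1.04, 4.18], [0, 3.07], [-2.55, 2.55]. Speed limits (rad/s): [2.22, 2.22, 2.57, 3.14, 3.14, 3.14].

INTERFACE

Orientations are given as [roll, pitch, yaw] about the fixed x, y, z axes, in that order (R = Rz(yaw) Ry(pitch) Rx(roll)).
In Python, from cell import manip gives the robot as it stands.
- The arm moves only by the tool send_rows, never from a script. Its argument "commands" is a list of rows, each a list of 2 entries, a list of its own where there are three numbers: the shift along the tool's x, y, z in m, then the turn about the tool's z in rad. A call has exactly 8 rows; each row is the pose to reach, as a shift and turn from the pose commanded when the call began, along the tool's axes at that moment; what a row does not reach only later rows make up. A row lasts 1/12 s, in which the tool goes at most 41.7 mm and 7.16 degrees, less where a joint would pass 70% of its speed; a pose out of reach is approached as far as the arm can. A call with a gripper value outside its range is refused whole. "hand" is the closure, from -1 (fully open) to 1 (shut), so that 0 is half open, set as the call begins (left out, the last holds). The fingers move at their own pace and stop on an object; "force" is the grip in N (left out, the last holds). Time passes only in rows, so rows that repeat a pose let the fingers close, or fill a call up. It gives the time, the measured TCP pose, the force and the opening at its end, in the units of the state.
- manip.read_state(): the state, without advancing time (a new reading comes with each control period).
- manip.camera(name): name is "side" or "top" or "wrist"; returns the picture (420x560x3 uint8, red, green, blue); there is no depth.
- manip.camera_model(name): a dict with "K" (3x3 intrinsics, pixels), "k1" (the pictures are not rectified: a ray, as slopes to the right and down, at radius r is drawn at 1 + k1 r^2 times it, then the intrinsics apply), "eye" and "attitude" of the camera in the world; the wrist camera has in their place "mount" (4x4, takes a point from camera to tool coordinates, whose origin is the TCP and whose axes are the flange's). Camera axes: x right, y down, z forward; pixel columns grow to the right and rows downward; lengths in mm; the calibration is good to about 2 mm. A picture is of the moment at which its call begins: read the wrist's pose just before it. camera_model takes no time and is no camera call.
- manip.sign_off(): hands the job in, once; it reports no verdict.
The state is a dict: "clock": time; "joints": joint angles; "qd": joint speeds; "effort": joint torques, N m; "eef_pos": TCP position; "eef_rot": TCP orientation; "wrist_force": force on the tool from outside, world axes, zero at the start; "moment": the same for the moment, N m; "finger_gap": finger opening in mm.
Only numpy, scipy, OpenCV 4.12 (cv2) and the standard library are available. Lean on these libraries where they do the work, as an engineer would, in place of code of your own. Each camera call takes 0.05 s, during which the arm holds its last target.

## Working session

There is one attempt and no reset: what is moved stays moved. The work goes in short steps, Python scripts to look and compute and a tool call to move; the robot and the scene stay as the last step left them, time stands still between calls to the robot, and variables do not carry over. Pictures are saved under pics/ and viewed, and the job is handed in when it is done.

Besides the shell and the picture viewer there is one more tool, called after "Emit:" as name(argument=value, ...), one argument or row to a line, values as JSON. send_rows: Moves the arm, as the interface text tells. Its arguments: {"type":"object","properties":{"commands":{"type":"array","items":{"type":"array"}},"hand":{"type":"number"},"force":{"type":"number"}},"required":["commands"]}

```bash
ls; mkdir -p pics; python3 - <<'E'
from cell import manip
import cv2
print(manip.read_state(), manip.grasp_offset)
for n in ["top","side","wrist"]:
    print(n, manip.camera_model(n))
    cv2.imwrite(f"pics/{n}0.png", manip.camera(n)[:,:,::-1])
E
```

```text
pics
{'clock': 0.0, 'joints': array([-1.22658294e+00,  3.00448185e-01,  1.52158808e+00, -5.65719399e-06,
        1.32071234e+00, -6.65999693e-02]), 'qd': array([ 0.00019568,  0.00077203, -0.00024639, -0.00043867, -0.00174992,
       -0.00117455]), 'effort': array([ 2.42406713e-03, -5.31804657e+01, -3.52726829e+01,  7.08469399e-02,
        2.44584493e-02, -1.20917139e-04]), 'eef_pos': array([ 219.5502575 , -503.98578075,  204.89594492]), 'eef_rot': array([-3.14043890e+00, -7.14616660e-05,  4.10814722e-01]), 'wrist_force': array([-0.93806401, -0.31846273,  0.13926179]), 'moment': array([ 0.01398018,  0.01043691, -0.01161231]), 'finger_gap': 93.56029688358122} 18.8
top {'K': array([[517.58187202,   0.        , 283.21102387],
       [  0.        , 517.58187202, 198.9968709 ],
       [  0.        ,   0.        ,   1.        ]]), 'k1': -0.14141327859289324, 'eye': array([ 518.39964004,    7.0817635 , 1143.72638178]), 'attitude': array([-3.03786651e+00,  4.09122980e-04, -1.55682365e+00])}
side {'K': array([[402.5676973 ,   0.        , 285.94230047],
       [  0.        , 402.5676973 , 210.76158117],
       [  0.        ,   0.        ,   1.        ]]), 'k1': 0.012806700866628428, 'eye': array([ 465.77983981, -516.18811062,  697.9316646 ]), 'attitude': array([-2.39654564, -0.01469929, -0.2925377 ])}
wrist {'K': array([[295.09023465,   0.        , 276.13909478],
       [  0.        , 295.09023465, 211.6856382 ],
       [  0.        ,   0.        ,   1.        ]]), 'k1': 0.022406491519238583, 'mount': array([[-1.17462677e-03, -9.58983276e-01, -2.83460220e-01,
         8.24216269e+01],
       [ 9.99999285e-01, -1.18973911e-03, -1.18838615e-04,
        -8.41230660e-01],
       [-2.23279465e-04, -2.83460157e-01,  9.58983988e-01,
        -1.79316616e+02],
       [ 0.00000000e+00,  0.00000000e+00,  0.00000000e+00,
         1.00000000e+00]])}
```

View pics/top0.png

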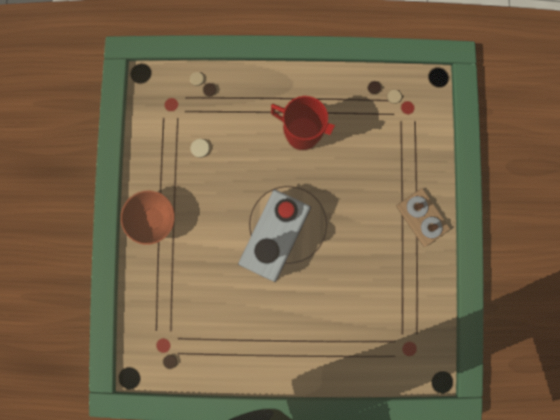

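View pics/side0.png

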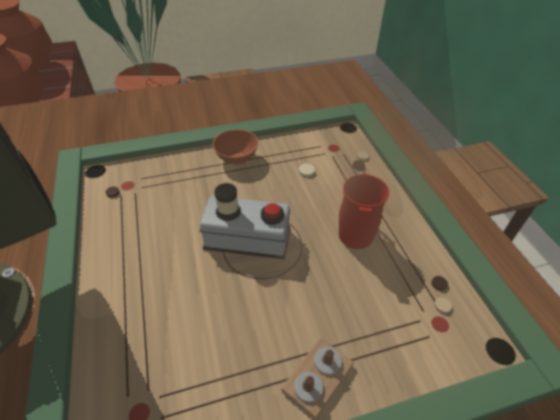

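The top view shows the box at about (274,235), with the red button at (286,210) and the black lamp cap at (267,251). The jug is at (305,123), past the button. In the side view the lamp is at (227,200) and the button at (272,212).

```bash
cat > h.py <<'E'
import numpy as np, cv2
from scipy.spatial.transform import Rotation as R
from cell import manip
def ray(name,px,st=None):
    m=manip.camera_model(name);K=m["K"];k1=m["k1"]
    d=cv2.undistortPoints(np.array([[px]],float),K,np.array([k1,0,0,0.]))[0,0]
    v=np.array([d[0],d[1],1.])
    if name=="wrist":
        T=m["mount"];Rt=R.from_euler("xyz",st["eef_rot"]).as_matrix()
        return Rt@T[:3,3]+st["eef_pos"],Rt@T[:3,:3]@v
    return np.array(m["eye"]),R.from_euler("xyz",m["attitude"]).as_matrix()@v
def onz(name,px,z,st=None):
    e,v=ray(name,px,st);return e+v*(z-e[2])/v[2]
def tri(r1,r2):
    A=np.zeros((3,3));b=np.zeros(3);
    for e,v in(r1,r2):
        v=v/np.linalg.norm(v);P=np.eye(3)-np.outer(v,v);A+=P;b+=P@e
    return np.linalg.solve(A,b)
def blobs(img,box,f):
    x0,x1,y0,y1=box;m=np.zeros(img.shape[:2],np.uint8)
    m[y0:y1,x0:x1]=f(img[y0:y1,x0:x1].astype(int))*255
    c,_=cv2.findContours(m,cv2.RETR_EXTERNAL,cv2.CHAIN_APPROX_NONE)
    c=max(c,key=cv2.contourArea);return cv2.fitEllipse(c),cv2.contourArea(c)
red=lambda a:(a[...,0]>100)&(a[...,0]>2*a[...,1])
dark=lambda a:a.max(-1)<60
E
python3 - <<'E'
from h import *
t=cv2.imread("pics/top0.png")[:,:,::-1];s=cv2.imread("pics/side0.png")[:,:,::-1]
b,a=blobs(t,(270,302,195,225),red);print(b,a);B=onz("top",b[0],124);print(B)
l,a=blobs(t,(250,284,235,268),dark);print(l,a);L=onz("top",l[0],159);print(L)
bs,a=blobs(s,(255,290,198,228),red);print(bs,a,onz("side",bs[0],124),tri(ray("top",b[0]),ray("side",bs[0])))
ls,a=blobs(s,(210,242,180,200),dark);print(ls,a,onz("side",ls[0],159),tri(ray("top",l[0]),ray("side",ls[0])))
print(np.linalg.norm((B-L)[:2]),np.degrees(np.arctan2(*(B-L)[1::-1])))
c=np.hstack([cv2.resize(t[180:290,220:330],(400,400),interpolation=2),cv2.resize(s[170:270,195:295],(400,400),interpolation=2)])
cv2.imwrite("pics/c0.png",c[:,:,::-1])
E
```

```text
((285.61895751953125, 209.3810577392578), (14.552745819091797, 15.188582420349121), 45.0) 171.5
[603.96658405   3.93419028 124.        ]
((277.0030822753906, 260.1324768066406), (0.08274591714143753, 1.840387225151062), 0.0) 0.5
[504.36477214  19.04351974 159.        ]
((271.6667175292969, 209.10231018066406), (9.937553405761719, 14.46127700805664), 85.14347839355469) 110.0 [6.01099801e+02 1.86059880e-01 1.24000000e+02] [603.25358801   4.10234871 119.53645654]
((225.6123046875, 192.38064575195312), (15.156853675842285, 20.19772720336914), 89.4726333618164) 234.0 [520.47586547  34.42519241 159.        ] [511.68705262  18.02457546 175.95780816]
100.74131611146188 -8.625852018288969
```

View pics/c0.png

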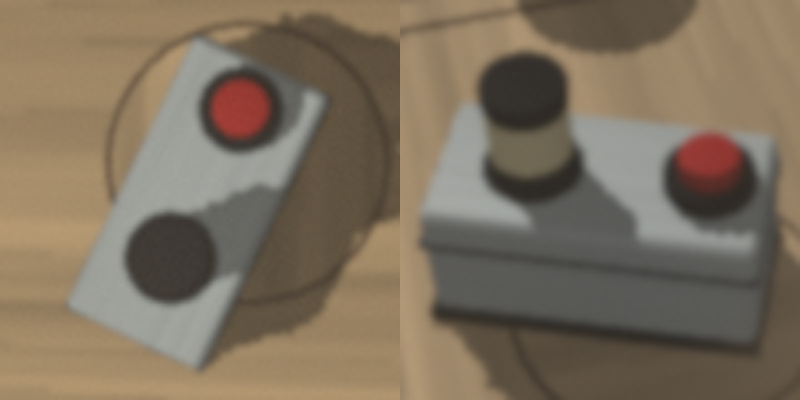

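The enlarged crops show the lamp cap at about (267.0,250.7) in the top view, and the box's top outline is clear.

```bash
python3 - <<'E'
from h import *
t=cv2.imread("pics/top0.png")[:,:,::-1]
l,a=blobs(t,(250,284,235,268),lambda a:a.max(-1)<85);print(l,a);L=onz("top",l[0],159)
B=onz("top",(285.62,209.38),124)
print(L,onz("side",(225.7,191.),159),tri(ray("top",l[0]),ray("side",(225.7,191.))))
print("B-L",np.linalg.norm((B-L)[:2]),np.degrees(np.arctan2(*(B-L)[1::-1])))
c=[onz("top",(220+x*.275,180+y*.275),100)[:2] for x,y in((195,38),(327,95),(200,370),(68,305))]
c=np.array(c);print(c,c.mean(0),np.degrees(np.arctan2(*(c[0]-c[3])[::-1])),np.degrees(np.arctan2(*(c[1]-c[2])[::-1])))
# wrist yaw options; jug
for n,px,z in(("jug",(305,123),160),("bowl",(148,217),70),("rim",(148,217),70)):print(n,onz("top",px,z))
s=manip.read_state();print(R.from_euler("xyz",s["eef_rot"]).as_matrix().round(3))
E
```

```text
((267.018798828125, 250.3717041015625), (22.885316848754883, 24.238035202026367), 71.77571105957031) 433.0
[522.53343117  38.24877758 159.        ] [521.34807078  38.05254455 159.        ] [521.95747588  38.31588929 158.6888391 ]
B-L 88.37044255004503 -22.850433888987776
[[644.21538238  28.73922571]
 [613.27510431 -45.27485469]
 [460.29652106  23.13289114]
 [494.82880458  96.56256408]] [553.15395308  25.78995656] -24.418631208860866 -24.09285860346499
jug [770.13813166 -31.42717917 160.        ]
bowl [588.20727985 292.38344329  70.        ]
rim [588.20727985 292.38344329  70.        ]
[[ 0.917  0.399 -0.   ]
 [ 0.399 -0.917  0.001]
 [ 0.    -0.001 -1.   ]]
```

Emit:
send_rows(
  commands=[
    [[0.035,-0.0195,0],0.06],
    [[0.07,-0.039,0],0.12],
    [[0.105,-0.0585,0],0.18],
    [[0.14,-0.078,0],0.24],
    [[0.175,-0.0975,0],0.3],
    [[0.21,-0.117,0],0.36],
    [[0.245,-0.1365,0],0.42],
    [[0.28,-0.156,0],0.48],
  ],
  hand=1,
  force=30,
)

```text
clock: 0.82
eef_pos: [414.8, -247.6, 205.5]
eef_rot: [3.142, -0.0, -0.072]
wrist_force: [0.2, 0.1, 0.4]
finger_gap: 44.0
```

```bash
cat > go.py <<'E'
from h import *
import sys
s=manip.read_state();Rt=R.from_euler("xyz",s["eef_rot"]).as_matrix()
g=np.array([float(x) for x in sys.argv[1:4]])
print(s["clock"],s["eef_pos"],s["eef_rot"],s["wrist_force"],s["finger_gap"],s["joints"].round(2))
print("shift mm",(Rt.T@(g-s["eef_pos"])).round(1),"turn",-(float(sys.argv[4])-s["eef_rot"][2]))
E
python3 go.py 603.5 3.5 205 -0.41
```

```text
0.8167 [ 414.78245788 -247.58261867  205.4723894 ] [ 3.14157620e+00 -4.24911898e-05 -7.23398694e-02] [0.2217954  0.11004283 0.41530524] 44.03731805918858 [-0.61  0.15  1.7   0.    1.29  1.03]
shift mm [ 170.1 -264.1    0.5] turn 0.33766013064579853
```

Emit:
send_rows(
  commands=[
    [[0.0213,-0.033,0],0.045],
    [[0.0425,-0.066,0],0.09],
    [[0.064,-0.099,0],0.135],
    [[0.085,-0.132,0],0.18],
    [[0.1063,-0.165,0],0.22],
    [[0.1275,-0.198,0],0.26],
    [[0.149,-0.231,0],0.3],
    [[0.17,-0.264,0],0.338],
  ],
)

```text
clock: 1.48
eef_pos: [602.7, 4.1, 205.2]
eef_rot: [3.141, 0.0, -0.409]
wrist_force: [0.7, -1.2, 0.5]
finger_gap: 0.2
```

```bash
python3 go.py 603.5 3.5 150 -0.41; python3 - <<'E'
from h import *
for n in["wrist"]:cv2.imwrite(f"pics/{n}1.png",manip.camera(n)[:,:,::-1])
E
```

```text
1.4833 [602.66170144   4.13375167 205.21373613] [ 3.14146025e+00  3.41661660e-04 -4.09034340e-01] [ 0.70188381 -1.22360957  0.53664306] 0.20610104598275844 [-0.05  0.42  1.36 -0.    1.36  1.93]
shift mm [ 1.   0.2 55.2] turn 0.0009656603983734802
```

View pics/wrist1.png

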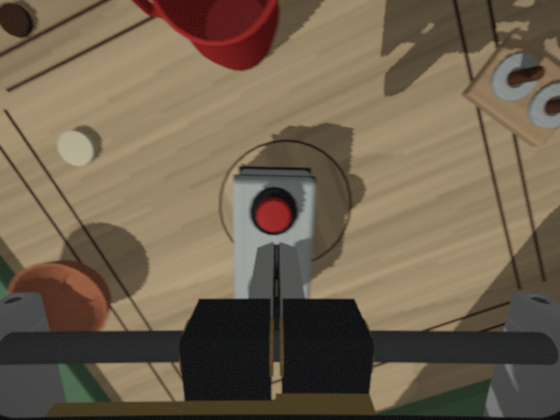

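The wrist view has the button at about (274,214), ahead of the closed fingertips. The box is aligned with the picture, so the yaw is right.

```bash
python3 - <<'E'
from h import *
s=manip.read_state();w=cv2.imread("pics/wrist1.png")[:,:,::-1]
b,a=blobs(w,(245,305,185,245),red);print(b,a,onz("wrist",b[0],124,s),s["eef_pos"])
E
```

```text
((272.69061279296875, 215.74339294433594), (30.428621292114258, 33.36267852783203), 94.21444702148438) 795.0 [607.59013717  11.76546298 124.        ] [605.05360518   8.96304762 204.63318585]
```

Emit:
send_rows(
  commands=[
    [[0,0,0.01],0],
    [[0,0,0.02],0],
    [[0,0,0.03],0],
    [[0,0,0.04],0],
    [[0,0,0.05],0],
    [[0,0,0.05],0],
    [[0,0,0.05],0],
    [[0,0,0.05],0],
  ],
)

```text
clock: 2.2
eef_pos: [602.0, 1.9, 155.9]
eef_rot: [-3.141, -0.001, -0.408]
wrist_force: [0.4, 0.2, 0.2]
finger_gap: 0.2
```

```bash
python3 go.py 604.3 5 124 -0.41; python3 - <<'E'
from h import *
s=manip.read_state();i=manip.camera("wrist");cv2.imwrite(f"pics/wrist2.png",i[:,:,::-1])
b,a=blobs(i,(225,325,185,300),red);print(b,a,onz("wrist",b[0],124,s))
cv2.imwrite(f"pics/top2.png",cv2.resize(manip.camera("top")[150:300,200:350,::-1],(600,600)))
E
```

```text
2.2 [602.0369957    1.90815875 155.91327   ] [-3.14139495e+00 -6.37808550e-04 -4.07514038e-01] [0.40226914 0.2078764  0.17199556] 0.23294788704281816 [-0.06  0.46  1.42 -0.    1.26  1.92]
shift mm [ 0.8 -3.7 31.9] turn 0.002485962129711583
((271.0196533203125, 232.0618133544922), (28.028881072998047, 42.341976165771484), 85.6166763305664) 849.0 [606.82176929   4.45209087 124.        ]
```

View pics/wrist2.png

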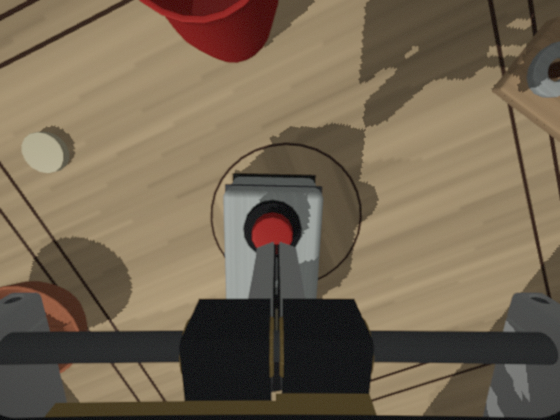

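The fingertips sit just off the button's centre, about 3 mm in tool y. I'll correct that and press in two steps.

Emit:
send_rows(
  commands=[
    [[0.001,-0.003,0.008],0],
    [[0.001,-0.003,0.016],0],
    [[0.001,-0.003,0.024],0],
    [[0.001,-0.003,0.029],0],
    [[0.001,-0.003,0.032],0],
    [[0.001,-0.003,0.035],0],
    [[0.001,-0.003,0.037],0],
    [[0.001,-0.003,0.037],0],
  ],
)

```text
clock: 2.97
eef_pos: [603.9, 4.6, 118.3]
eef_rot: [3.142, 0.0, -0.407]
wrist_force: [-3.5, 0.8, 3.4]
finger_gap: 0.7
```

```bash
python3 go.py 604.3 5 116 -0.41
```

```text
2.9667 [603.90209126   4.59338335 118.31386984] [ 3.14157898e+00  2.40157386e-04 -4.07237412e-01] [-3.4744755   0.77142142  3.37863242] 0.6808017108720918 [-0.05  0.5   1.45  0.    1.19  1.92]
shift mm [ 0.2 -0.5  2.3] turn 0.002762588280291578
```

Emit:
send_rows(
  commands=[
    [[0,0,0.001],0],
    [[0,0,0.0015],0],
    [[0,0,0.002],0],
    [[0,0,0.0025],0],
    [[0,0,0.003],0],
    [[0,0,0.003],0],
    [[0,0,0.003],0],
    [[0,0,0.003],0],
  ],
)

```text
clock: 3.63
eef_pos: [604.2, 4.6, 116.2]
eef_rot: [-3.141, -0.001, -0.407]
wrist_force: [-4.4, 1.6, 9.7]
finger_gap: 0.3
```

```bash
python3 go.py 604.3 5 116 -0.41; python3 - <<'E'
from h import *
cv2.imwrite(f"pics/side3.png",cv2.resize(manip.camera("side")[130:280,170:320,::-1],(600,600)))
E
```

```text
3.6333 [604.15100158   4.55087076 116.18611163] [-3.14136958e+00 -6.95545614e-04 -4.07197590e-01] [-4.35401146  1.60281595  9.74027122] 0.33744773913893195 [-0.05  0.5   1.46 -0.    1.18  1.92]
shift mm [-0.  -0.5  0.2] turn 0.002802410062969385
```

View pics/side3.png

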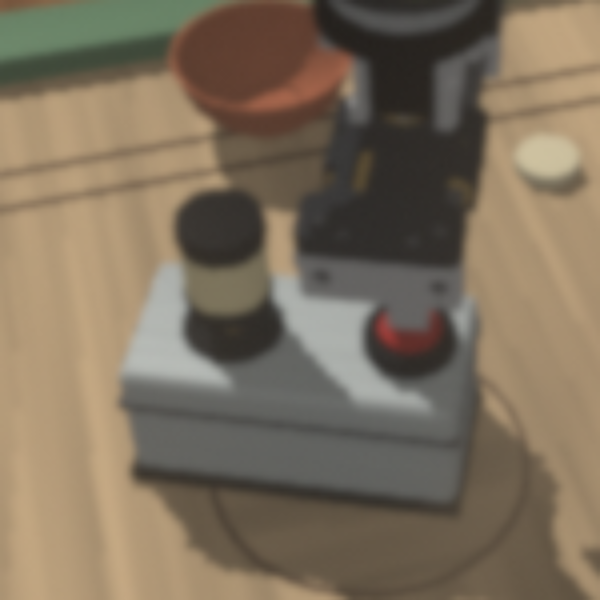

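The button force went from 3.4 to 9.7 N over the last 2 mm, so it is at its stop. The lamp's cap has risen in the side view, now at about pixel (225,187). I'll lift off, open the gripper and move over the lamp.

Emit:
send_rows(
  commands=[
    [[0,0,-0.012],0],
    [[0,0,-0.03],0],
    [[0,0,-0.05],0],
    [[0,0,-0.07],0],
    [[0,0,-0.085],0],
    [[0,0,-0.095],0],
    [[0,0,-0.1],0],
    [[0,0,-0.1],0],
  ],
  hand=-1,
)

```text
clock: 4.35
eef_pos: [604.3, 4.6, 216.3]
eef_rot: [-3.141, -0.001, -0.407]
wrist_force: [-0.1, 1.0, 0.9]
finger_gap: 50.4
```

```bash
python3 go.py 522.2 38.2 215 -0.41; python3 - <<'E'
from h import *
t=manip.camera("side");cv2.imwrite("pics/side4.png",cv2.resize(t[130:280,170:320,::-1],(600,600)))
E
```

```text
4.35 [604.27946214   4.56022624 216.25428977] [-3.14110584e+00 -1.27752986e-03 -4.07203953e-01] [-0.10687048  1.01169071  0.85248856] 50.35853634252333 [-0.05  0.41  1.34  0.    1.38  1.92]
shift mm [-88.7   1.6   1.1] turn 0.0027960465234707077
```

View pics/side4.png

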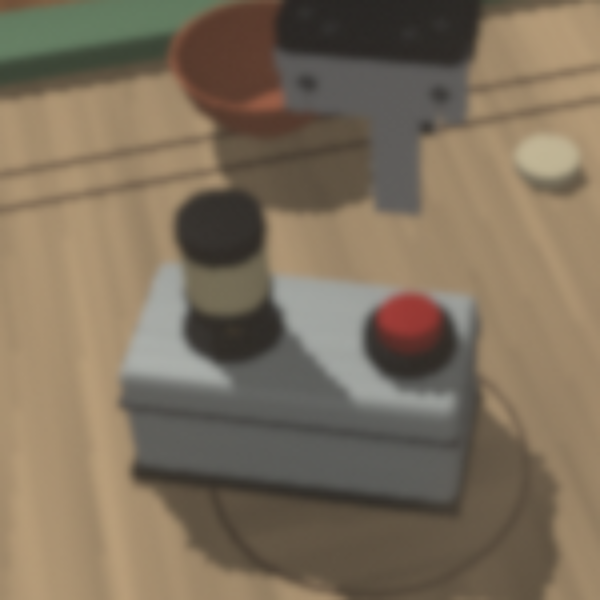

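The red button has sprung back, and the lantern head stays up by about 15 mm (its lens middle has moved from row 207 to row 200). I'll move over the lamp.

Emit:
send_rows(
  commands=[
    [[-0.015,0.0003,0],0],
    [[-0.03,0.0006,0],0],
    [[-0.045,0.0009,0],0],
    [[-0.06,0.0012,0],0],
    [[-0.075,0.0015,0],0],
    [[-0.085,0.0016,0],0],
    [[-0.0887,0.0016,0],0],
    [[-0.0887,0.0016,0],0],
  ],
  hand=-1,
)

```text
clock: 5.07
eef_pos: [521.4, 38.4, 214.9]
eef_rot: [3.141, 0.001, -0.407]
wrist_force: [-0.2, -0.5, -0.2]
finger_gap: 94.5
```

```bash
python3 go.py 522.2 38.2 128 -0.41; python3 - <<'E'
from h import *
cv2.imwrite("pics/w5.png",manip.camera("wrist")[:,:,::-1])
E
```

```text
5.0667 [521.41744212  38.43236615 214.91697894] [ 3.14121687e+00  7.86262785e-04 -4.06818248e-01] [-0.1799022  -0.4948204  -0.15076155] 94.48795205390546 [ 0.    0.23  1.58 -0.    1.33  1.98]
shift mm [ 0.9 -0.1 86.9] turn 0.0031817518154074187
```

View pics/w5.png

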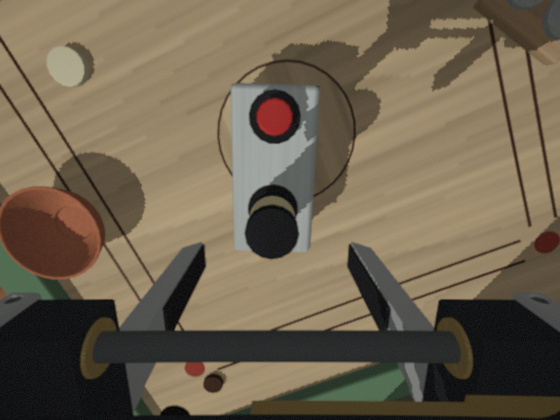

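The lamp cap is at about (271.5,232), between the open fingers, whose midline is near column 277.

```bash
python3 - <<'E'
from h import *
s=manip.read_state();w=cv2.imread("pics/w5.png")[:,:,::-1]
P=onz("wrist",(271.5,232),176,s);print(P,R.from_euler("xyz",s["eef_rot"]).as_matrix().T@(P-s["eef_pos"]),s["eef_pos"])
E
```

```text
[524.18996307  41.56816195 176.        ] [ 0.7892809  -3.97774927 38.97992153] [521.91440224  38.22862213 214.98139342]
```

Emit:
send_rows(
  commands=[
    [[0.0005,-0.002,0.012],0],
    [[0.0005,-0.002,0.025],0],
    [[0.0005,-0.002,0.039],0],
    [[0.0005,-0.002,0.053],0],
    [[0.0005,-0.002,0.067],0],
    [[0.0005,-0.002,0.08],0],
    [[0.0005,-0.002,0.087],0],
    [[0.0005,-0.002,0.087],0],
  ],
)

```text
clock: 5.78
eef_pos: [522.8, 39.6, 126.7]
eef_rot: [3.14, 0.003, -0.408]
wrist_force: [-0.0, 0.0, 0.0]
finger_gap: 94.5
```

```bash
python3 go.py 522.2 38.2 128 -0.41; python3 - <<'E'
from h import *
cv2.imwrite("pics/w6.png",manip.camera("wrist")[:,:,::-1])
cv2.imwrite("pics/side6.png",cv2.resize(manip.camera("side")[130:280,170:320,::-1],(600,600)))
E
```

```text
5.7833 [522.77787426  39.64278075 126.6854305 ] [ 3.14042930e+00  2.66982967e-03 -4.07502947e-01] [-0.03940342  0.01654565  0.03664585] 94.51183211857885 [0.01 0.32 1.68 0.   1.14 1.98]
shift mm [ 0.   1.6 -1.3] turn 0.0024970530881827657
```

View pics/w6.png

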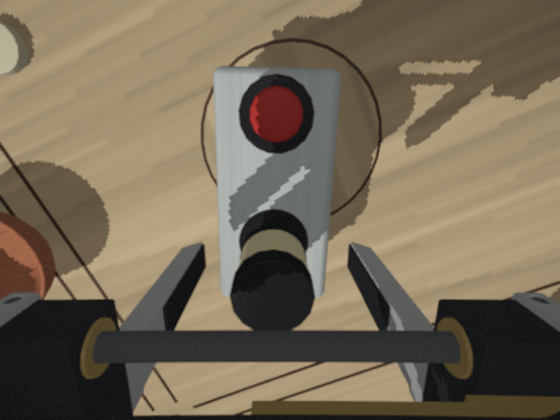

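View pics/side6.png

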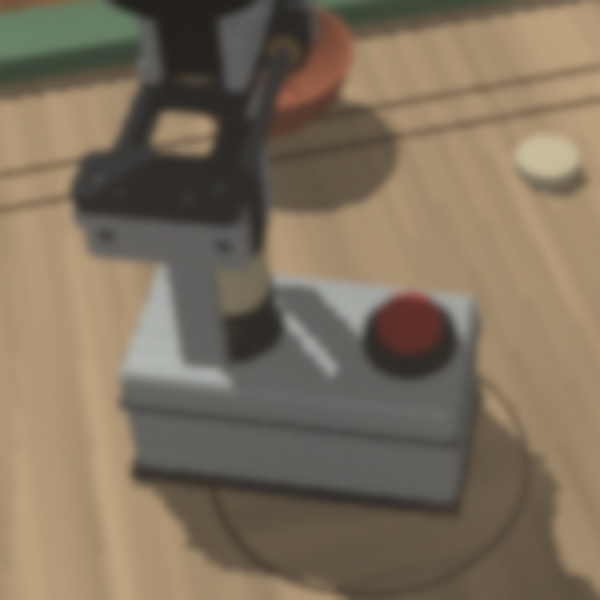

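The head is between the fingers: its cap is at (272,290) and the midline is at 277. Closing now.

Emit:
send_rows(
  commands=[
    [[0,-0.001,0],0],
    [[0,-0.001,0],0],
    [[0,-0.001,0],0],
    [[0,-0.001,0],0],
    [[0,-0.001,0],0],
    [[0,-0.001,0],0],
    [[0,-0.001,0],0],
    [[0,-0.001,0],0],
  ],
  hand=1,
  force=38,
)

```text
clock: 6.55
eef_pos: [523.6, 40.9, 128.5]
eef_rot: [-3.141, -0.0, -0.407]
wrist_force: [4.6, 10.1, -0.2]
finger_gap: 44.3
```

Emit:
send_rows(
  commands=[
    [[0,0,0],0],
    [[0,0,0],0],
    [[0,0,0],0],
    [[0,0,0],0],
    [[0,0,-0.001],0],
    [[0,0,-0.002],0],
    [[0,0,-0.003],0],
    [[0,0,-0.004],0],
  ],
)

```text
clock: 7.22
eef_pos: [523.7, 41.2, 132.5]
eef_rot: [-3.141, -0.0, -0.407]
wrist_force: [2.0, 5.3, -0.5]
finger_gap: 43.4
```

Emit:
send_rows(
  commands=[
    [[0,-0.0007,-0.003],0],
    [[0,-0.0007,-0.006],0],
    [[0,-0.0007,-0.009],0],
    [[0,-0.0007,-0.012],0],
    [[0,-0.0007,-0.015],0],
    [[0,-0.0007,-0.018],0],
    [[0,-0.0007,-0.021],0],
    [[0,-0.0007,-0.023],0],
  ],
)

```text
clock: 7.88
eef_pos: [523.7, 41.3, 155.7]
eef_rot: [3.141, 0.0, -0.407]
wrist_force: [0.0, -0.2, -4.2]
finger_gap: 43.3
```

```bash
python3 go.py 523.7 41 211 -0.41; python3 - <<'E'
from h import *
cv2.imwrite("pics/w7.png",manip.camera("wrist")[:,:,::-1])
cv2.imwrite("pics/side7.png",cv2.resize(manip.camera("side")[130:280,170:320,::-1],(600,600)))
E
```

```text
7.8833 [523.7467978   41.31960382 155.67948447] [ 3.14132415e+00  1.55701337e-04 -4.07245036e-01] [ 0.02458457 -0.18536037 -4.18837978] 43.331701453787424 [ 0.01  0.29  1.65 -0.    1.2   1.99]
shift mm [  0.1   0.3 -55.3] turn 0.0027549639453912644
```

View pics/side7.png

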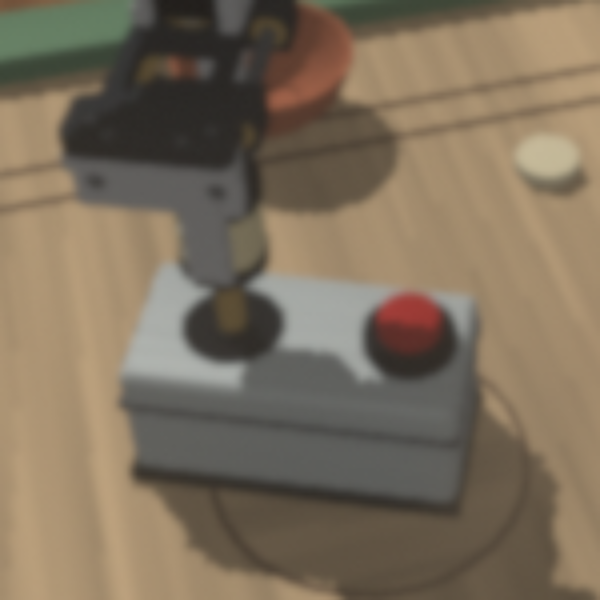

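View pics/w7.png

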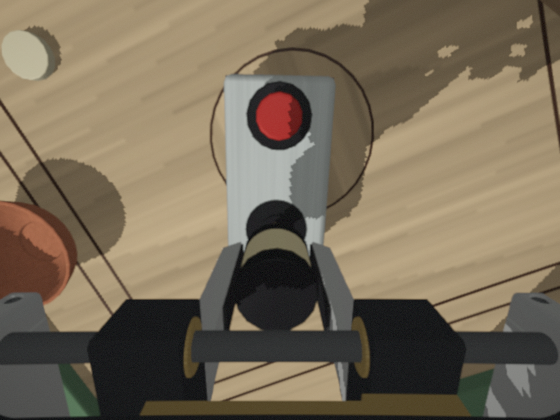

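The brass stem is showing and the head is rising with the grip, with 4.2 N of pull. I'll keep going past the first stop.

Emit:
send_rows(
  commands=[
    [[0,0,-0.003],0],
    [[0,0,-0.006],0],
    [[0,0,-0.009],0],
    [[0,0,-0.012],0],
    [[0,0,-0.015],0],
    [[0,0,-0.018],0],
    [[0,0,-0.021],0],
    [[0,0,-0.024],0],
  ],
)

```text
clock: 8.65
eef_pos: [523.7, 41.4, 179.6]
eef_rot: [3.141, 0.0, -0.407]
wrist_force: [0.5, -1.7, -10.5]
finger_gap: 42.9
```

Emit:
send_rows(
  commands=[
    [[0,0,-0.0025],0],
    [[0,0,-0.005],0],
    [[0,0,-0.0075],0],
    [[0,0,-0.01],0],
    [[0,0,-0.0125],0],
    [[0,0,-0.015],0],
    [[0,0,-0.0175],0],
    [[0,0,-0.02],0],
  ],
)

```text
clock: 9.32
eef_pos: [523.8, 41.4, 199.6]
eef_rot: [3.141, 0.0, -0.407]
wrist_force: [-0.8, -1.7, -11.8]
finger_gap: 43.0
```

Emit:
send_rows(
  commands=[
    [[0,0,-0.001],0],
    [[0,0,-0.002],0],
    [[0,0,-0.003],0],
    [[0,0,-0.004],0],
    [[0,0,-0.005],0],
    [[0,0,-0.006],0],
    [[0,0,-0.007],0],
    [[0,0,-0.008],0],
  ],
)

```text
clock: 9.98
eef_pos: [523.8, 41.4, 207.5]
eef_rot: [3.142, 0.0, -0.407]
wrist_force: [-1.3, -2.0, -11.5]
finger_gap: 43.4
```

```bash
python3 go.py 523.7 41 211 -0.41; python3 - <<'E'
from h import *
cv2.imwrite("pics/w8.png",manip.camera("wrist")[:,:,::-1])
cv2.imwrite("pics/side8.png",cv2.resize(manip.camera("side")[130:280,170:320,::-1],(600,600)))
E
```

```text
9.9833 [523.78244514  41.42781866 207.49271462] [ 3.14150687e+00  1.80977543e-04 -4.07219283e-01] [ -1.33899328  -1.99229874 -11.48557088] 43.415483341338316 [ 0.01  0.24  1.59 -0.    1.31  1.99]
shift mm [ 0.1  0.4 -3.5] turn 0.002780717412089795
```

View pics/side8.png

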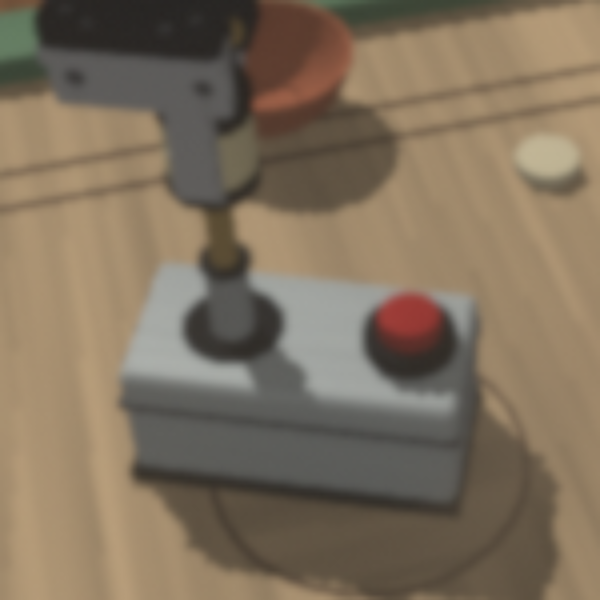

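View pics/w8.png

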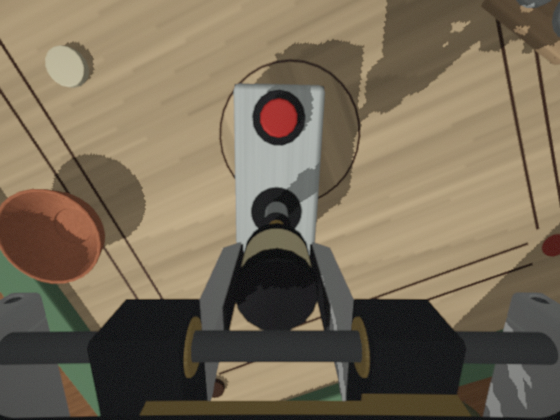

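The steel tube is drawn well out. The cap hasn't moved within the grip in the wrist view (277,290), so nothing has slipped. Next I'll creep up until the stop shows in the force.

Emit:
send_rows(
  commands=[
    [[0,0,-0.0005],0],
    [[0,0,-0.001],0],
    [[0,0,-0.0015],0],
    [[0,0,-0.002],0],
    [[0,0,-0.0025],0],
    [[0,0,-0.003],0],
    [[0,0,-0.003],0],
    [[0,0,-0.003],0],
  ],
)

```text
clock: 10.75
eef_pos: [523.8, 41.4, 210.5]
eef_rot: [3.142, -0.0, -0.407]
wrist_force: [-1.0, -2.7, -11.8]
finger_gap: 43.1
```

Emit:
send_rows(
  commands=[
    [[0,0,-0.0005],0],
    [[0,0,-0.001],0],
    [[0,0,-0.0015],0],
    [[0,0,-0.002],0],
    [[0,0,-0.002],0],
    [[0,0,-0.002],0],
    [[0,0,-0.002],0],
    [[0,0,-0.002],0],
  ],
)

```text
clock: 11.42
eef_pos: [523.8, 41.4, 212.5]
eef_rot: [-3.142, 0.0, -0.407]
wrist_force: [-1.2, -2.6, -10.1]
finger_gap: 42.9
```

Emit:
send_rows(
  commands=[
    [[0,0,-0.0005],0],
    [[0,0,-0.001],0],
    [[0,0,-0.0015],0],
    [[0,0,-0.002],0],
    [[0,0,-0.002],0],
    [[0,0,-0.002],0],
    [[0,0,-0.002],0],
    [[0,0,-0.002],0],
  ],
)

```text
clock: 12.08
eef_pos: [523.4, 41.5, 212.8]
eef_rot: [3.141, 0.002, -0.407]
wrist_force: [2.9, -2.1, -27.8]
finger_gap: 43.2
```

```bash
python3 go.py 523.7 41 211 -0.41; python3 - <<'E'
from h import *
w=manip.camera("wrist")
cv2.imwrite("pics/w9.png",w[:,:,::-1])
cv2.imwrite("pics/side9.png",cv2.resize(manip.camera("side")[130:280,170:320,::-1],(600,600)))
ims=[cv2.imread(f"pics/w{i}.png")[180:360,190:370] for i in(7,8,9)]
cv2.imwrite("pics/cmp9.png",cv2.resize(np.hstack(ims),(798,266)))
for i in range(8):
    manip.camera("top");print(manip.read_state()["wrist_force"].round(1)) if i%3==0 else 0
E
```

```text
12.0833 [523.42426229  41.47678768 212.80163862] [ 3.14075561e+00  2.28707233e-03 -4.07252846e-01] [  2.93745117  -2.05054727 -27.80108168] 43.193752846982996 [0.01 0.24 1.58 0.   1.32 1.99]
shift mm [0.4 0.3 1.8] turn 0.0027471538154631436
[  3.4  -1.8 -27.9]
[  3.5  -2.5 -28.5]
[  3.6  -1.8 -28.8]
```

View pics/cmp9.png

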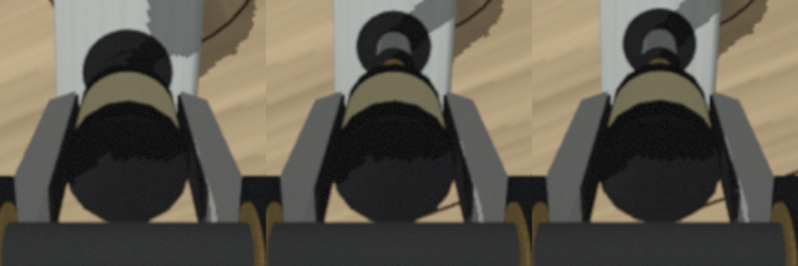

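View pics/side9.png

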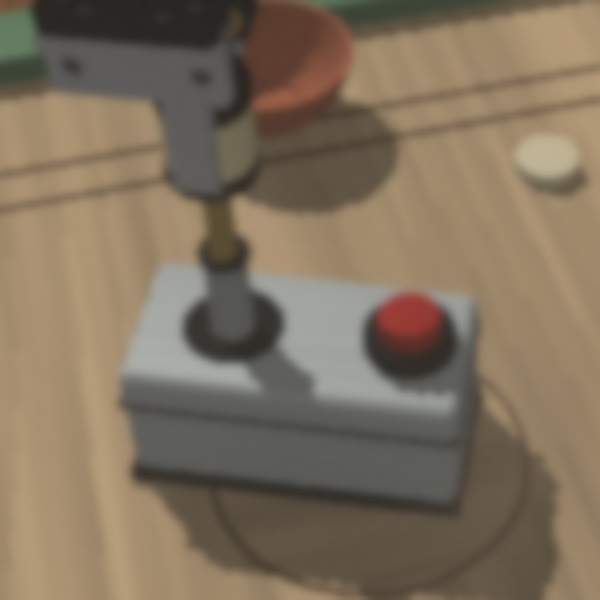

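The force jumped from about 12 N to 28 N while the TCP stopped at 212.8 mm. That is the second stop, with no slip in the grip. I'll ease off slightly so it stays held with margin but with less strain.

Emit:
send_rows(
  commands=[
    [[0,0,0.0002],0],
    [[0,0,0.0004],0],
    [[0,0,0.0006],0],
    [[0,0,0.0006],0],
    [[0,0,0.0006],0],
    [[0,0,0.0006],0],
    [[0,0,0.0006],0],
    [[0,0,0.0006],0],
  ],
)

```text
clock: 13.25
eef_pos: [523.5, 41.5, 212.8]
eef_rot: [3.141, 0.002, -0.407]
wrist_force: [2.9, -1.8, -26.9]
finger_gap: 43.2
```

Emit:
send_rows(
  commands=[
    [[0,0,0],0],
    [[0,0,0],0],
    [[0,0,0],0],
    [[0,0,0],0],
    [[0,0,0],0],
    [[0,0,0],0],
    [[0,0,0],0],
    [[0,0,0],0],
  ],
)

```text
clock: 13.92
eef_pos: [523.5, 41.5, 212.8]
eef_rot: [3.141, 0.002, -0.407]
wrist_force: [3.1, -2.2, -27.4]
finger_gap: 43.2
```

```bash
python3 - <<'E'
from h import *
cv2.imwrite("pics/top10.png",manip.camera("top")[:,:,::-1])
cv2.imwrite("pics/w10.png",manip.camera("wrist")[:,:,::-1])
E
```

```text
(no output)
```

View pics/top10.png

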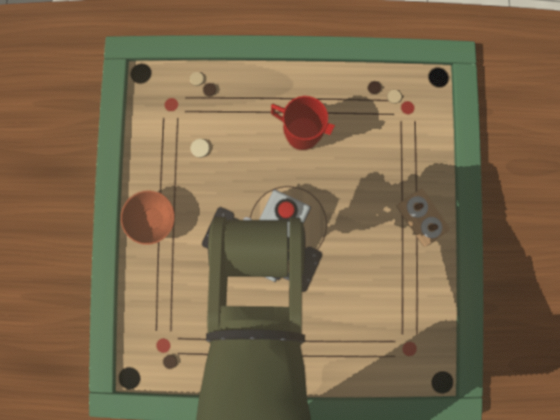

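View pics/w10.png

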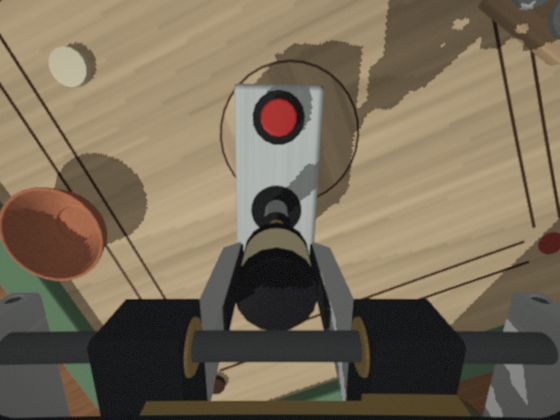

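The top view shows the bowl (148,217), jug (305,123), striker (200,148) and pegs with rings (425,215) exactly where they began. The hold is steady at 212.8 mm and 27 N.

```bash
python3 -c "
from cell import manip
print(manip.sign_off())"
```

```text
the job is handed in; nothing more can be done
None
```

The lantern is at full height, and I handed the job in at about 14 s with the gripper still holding its head.

- **Button:** I pressed it until the fingertips reached 116.2 mm and the force climbed to about 10 N, which is its bottom stop. The lantern head popped up and stayed up after the button sprang back.
- **Lantern:** I gripped the head from above and pulled straight up about 84 mm, past the first stop. At a TCP height of 212.8 mm the force jumped from about 12 N to 28 N, which marks the second stop. The brass stem and steel tube both showed drawn out.
- **Final hold:** The readings were steady at 212.8 mm and about 27 N, with no slip visible in the wrist pictures.
- **Other objects:** The last top view shows the bowl, jug, striker and peg board with its two rings where they started.

Two readings did not go as expected:
- **Easing off:** Easing the pull by 0.6 mm barely changed the 27–28 N, so it stayed at the stop with more upward force than needed.
- **Camera offset:** The wrist and top cameras disagreed by about 2–4 mm on where the button and lamp stood. I took a position in between and corrected the small sideways load on the grip.

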